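# Dock the microplate on the shaker and clip it down

### The job

The white 96-well plate lies askew on the front of the shaker's platform. Push it with the fingertips, flat on the platform all the way, through the gap between the two guide posts and fully home against the rear stop; then swing the hold-down clip round with a fingertip until it lies fully across the plate. Do not pick the plate up or tip it, and leave the things beside the shaker where they stand.

Things in the scene. Friction and masses are not known exactly. Their poses are not given: they have to be found in the camera images.
- microplate: white 96-well plate, 127.8 (its x) x 85.5 (its y) x 14.4 mm high, 50 to 100 g, loose on the platform with its long side roughly along the shaker's x. Origin: centre of its underside. At home its x axis is along the shaker's x.
- shaker: bench shaker, immovable, not running. Origin: centre of its underside on the worktop; x points from its front (control panel, robot side) to its rear, y to its left, z up. Platform 270 (x) x 190 (y) mm, its flat dark rubber top 75 mm above the worktop. The plate starts on the front half, its centre up to 30 mm off y = 0 and turned up to 0.25 rad; the bay is on the rear half, symmetric about y = 0.
- bay_mouth (a point): point on the platform surface midway between the two guide posts, at shaker x = 45, y = 0 mm. The posts are round, upright, 16 mm in diameter, 12 mm high, centred at y = +-52.25 mm. Behind each a straight rail, 12 mm high, runs to the rear; posts and rails leave a clear width of 88.5 mm (y = +-44.25 mm)
- plate_home (a point): point on the platform surface where the plate's origin lies when it is fully home: shaker x = 61, y = 0 mm. The front face of the rear stop (12 mm high) is at shaker x = 125 mm
- hold_clip (a joint): swivel hold-down clip: steel arm 13 mm wide on a vertical pivot outside the left rail, 17 to 21 mm above the platform (the plate passes under it). Rad: 0 = open, arm pointing to shaker -x along the rail; grows counter-clockwise seen from above; 1.57 = at its stop, arm pointing to -y across the bay. Starts between 0 and 0.3; turns stiffly (1 N at the tab) and stays where left
- clip_pivot (a point): point on the platform surface under the clip's pivot: shaker x = 88, y = 63 mm. A fixed 18 mm round pedestal carries the pivot.
- clip_tab (a point): middle of the upright black finger tab near the free end of the clip's arm: a round pin of 10 mm diameter, 54 mm from the pivot axis, from 21 to 41 mm above the platform; this point is 31 mm above the platform
- amber_bottle: capped amber vial, 28 mm diameter, 62 mm high, standing on the worktop left of the shaker; origin at the centre of its underside; leave alone
- dropper: white dropper bottle with a red tip, 26 mm diameter, 62 mm high, standing on the worktop left of the shaker; origin at the centre of its underside; leave alone
- timer: lab timer, 64 x 62 x 19 mm, lying on the worktop left of the shaker; origin at the centre of its underside; leave alone

How it is judged:
By the outcome, as a careful person would: the job done as asked, in the order asked, and still so for the second after the job is handed in, with the robot touching nothing.
It also fails if it takes over 72 s, if anything falls off the work surface, if the arm or the gripper's body presses on something with over 40 N, if the wrist force passes 120 N, or if a joint passes its speed limit or range.

### The arm

A 6-joint arm with a two-finger parallel gripper is mounted at the origin on a cart in front of the work surface, level with it; the furniture and walls round the work are solid. World frame = base frame: x ahead of the robot, y to its left, z up, the work surface at z = 0. Lengths are in m, angles in rad, forces in N, time in s.
With the tool pointing down it reaches from about 0.275 to 0.825 m from the base axis. Payload 4.9 kg.
Tool frame: the origin (TCP) lies midway between the tips of the shut fingers; the grasp point (between the pads) lies 19 mm behind it (bot.grip_depth is the distance from the TCP to the grasp point, in m); z points along the fingers, y is the line along which they close (so a half turn about z gives the same grasp; the last joint's range is limited). The gripper opens to 85 mm and grips with 20 to 120 N. Pads are 22 mm wide; open, the fingers measure 114 mm over their backs; the gripper's body (76 mm by 85 mm) begins 54 mm behind the grasp point. The pads swing forward as they close: fully open they stand 13 mm farther back than shut.
Start: joints at [1.102, 0.326, -0.193, 1.052, 0, 1.437], TCP at [0.181, 0.519, 0.206] pointing down, gripper open.
Joint ranges: [-2.65, 2.65], [-0.97, 1.79], [-1.3, 1.35], [-1.93, 2.1], [-1.47, 1.37], [-3.14, 3.14]. Speed limits (rad/s): [2.57, 2.57, 3.14, 3.14, 3.14, 3.14].

### API

Orientations are given as a unit quaternion [w, x, y, z].
In Python, from cell import bot gives the robot as it stands. Calls block until the motion is done:
- bot.move_pose(position, orientation): joint-space move of the TCP to a pose.
- bot.move_linear(position, speed=0.15, rotation=None, until_force=None): straight line of the TCP; rotation=None keeps the orientation; speed is the mean speed in m/s. With until_force (N) it stops when the force on the tool has changed by that much, and returns True; else False.
- bot.goto_joints(angles): joint-space move.
- bot.set_gripper(opening, grasp_force=None): opening from 0.0 (shut) to 1.0 (fully open); grasp_force is the grip in N (None keeps the last); returns when the fingers have stopped.
- bot.wait(seconds).
- bot.solve_ik(position, orientation): joint angles nearest the present ones, or None.
- bot.camera(name): name is "scene" or "top" or "wrist"; returns the picture (420x560x3 uint8, red, green, blue); there is no depth.
- bot.calibration(name): a dict with "mtx" (3x3 intrinsics, pixels), "k1" (the pictures are not rectified: a ray, as slopes to the right and down, at radius r is drawn at 1 + k1 r^2 times it, then the intrinsics apply), "extrinsics" (4x4, takes a point from world to camera coordinates); the wrist camera has in their place "hand_eye" (4x4, takes a point from camera to tool coordinates, whose origin is the TCP and whose axes are the flange's). Camera axes: x right, y down, z forward; pixel columns grow to the right and rows downward; lengths in m; the calibration is good to about 2 mm. A picture is of the moment at which its call begins: read the wrist's pose just before it. calibration takes no time and is no camera call.
A pose or a line that the arm cannot do raises bot.PlanningError and nothing moves.
- bot.close_job(): hands the job in; it is judged then, once.
Trained networks look in the newest picture that a camera, given by its name, has taken for a name from the list of things; names that differ only in an ending like _2 or _b are one class to them, and where a whole thing is asked for, a point or a joint stands for the part that bears it (a point fixed in the world has none). Each returns a list of dicts, best first, with "confidence" (0 to 1); they miss things now and then, are a little off and sometimes report something else, mostly with a low value. They report only what shows in the picture. A call takes as long as a camera call.
- bot.search_frame(camera, thing): "bbox" ([left, top, width, height] in pixels, round what is visible of it).
Readings, each from a call of its own:
- bot.read_clock(): time.
- bot.read_joint_positions(): joint angles.
- bot.read_joint_vel(): joint speeds.
- bot.read_joint_efforts(): joint torques, N m.
- bot.read_position(): TCP position.
- bot.read_tool_rot(): TCP orientation.
- bot.read_ft_force(): force on the tool from outside, world axes, zero at the start.
- bot.read_moment(): the same for the moment, N m.
- bot.read_gripper_width(): opening from 0.0 (shut) to 1.0 (fully open).
- bot.read_finger_force(): force on a finger pad.
Only numpy, scipy, OpenCV 4.12 (cv2) and the standard library are available. Lean on these libraries where they do the work, as an engineer would, in place of code of your own. Each camera call takes 0.05 s, during which the arm holds its last target. There are 200 camera calls.

## Working session

There is one attempt and no reset: what is moved stays moved. The work goes in short steps, each a Python script; the robot and the scene stay as the last script left them, time stands still between calls to the robot, and variables do not carry over. Pictures are saved under pics/ and viewed, at most 10 in all, crops included, and the job is handed in when it is done.

```bash
mkdir -p pics; ls
python3 - <<'E'
from cell import bot
import cv2,numpy as np
for c in ["top","scene"]:
    im=bot.camera(c); cv2.imwrite(f"pics/{c}1.png",im[:,:,::-1])
    k=bot.calibration(c); print(c,k["mtx"].tolist(),k["k1"],np.round(k["extrinsics"],4).tolist())
    for t in ["microplate","shaker","hold_clip","clip_tab","amber_bottle"]:
        print(t,[(np.round(d["bbox"]),round(d["confidence"],2)) for d in bot.search_frame(c,t)[:2]])
print(bot.calibration("wrist"),bot.read_clock(),bot.read_tool_rot())
E
```

```text
pics
top [[439.02831092088286, 0.0, 284.0491609534477], [0.0, 439.02831092088286, 215.2354199313779], [0.0, 0.0, 1.0]] -0.02787803832418669 [[-0.016, -0.9999, -0.0009, 0.3278], [-0.9842, 0.016, -0.1761, 0.5163], [0.1761, -0.0019, -0.9844, 0.8585], [0.0, 0.0, 0.0, 1.0]]
microplate [(array([293., 204.,  62.,  72.]), 0.82)]
shaker [(array([246., 121., 141., 172.]), 0.85)]
hold_clip [(array([261., 179.,  25.,  30.]), 0.73)]
clip_tab [(array([260., 183.,  25.,  26.]), 0.68)]
amber_bottle [(array([247., 241.,  17.,  14.]), 0.58)]
scene [[530.505244491956, 0.0, 276.0951864269857], [0.0, 530.505244491956, 208.93136474832875], [0.0, 0.0, 1.0]] 0.03410684918256541 [[-0.8668, -0.4986, 0.0075, 0.611], [-0.1951, 0.3253, -0.9252, 0.0661], [0.4589, -0.8034, -0.3793, 0.9394], [0.0, 0.0, 0.0, 1.0]]
microplate [(array([287., 182.,  78.,  33.]), 0.64)]
shaker [(array([186., 178., 184.,  76.]), 0.97)]
hold_clip [(array([234., 186.,  40.,  16.]), 0.78)]
clip_tab [(array([235., 188.,  39.,  13.]), 0.62), (array([246., 235.,  17.,  40.]), 0.23)]
amber_bottle [(array([290., 237.,  21.,  42.]), 0.95)]
{'mtx': array([[334.73316105,   0.        , 278.96886765],
       [  0.        , 334.73316105, 203.33840005],
       [  0.        ,   0.        ,   1.        ]]), 'k1': -0.009873629831014375, 'hand_eye': array([[ 4.93240826e-05, -9.53595834e-01, -3.01089658e-01,
         7.68430897e-02],
       [ 9.99999420e-01,  3.70962231e-04, -1.01107420e-03,
        -5.87876999e-04],
       [ 1.07584903e-03, -3.01089434e-01,  9.53595300e-01,
        -1.67476200e-01],
       [ 0.00000000e+00,  0.00000000e+00,  0.00000000e+00,
         1.00000000e+00]])} 0.6 [1.11332672e-05 1.66620105e-01 9.86021166e-01 1.19226034e-05]
```

Run:
```python
import cv2
a=cv2.imread("pics/top1.png")[110:305,225:405]
cv2.imwrite("pics/top1c.png",cv2.resize(a,None,fx=3,fy=3,interpolation=cv2.INTER_CUBIC))
```

```text
(no output)
```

View pics/top1c.png

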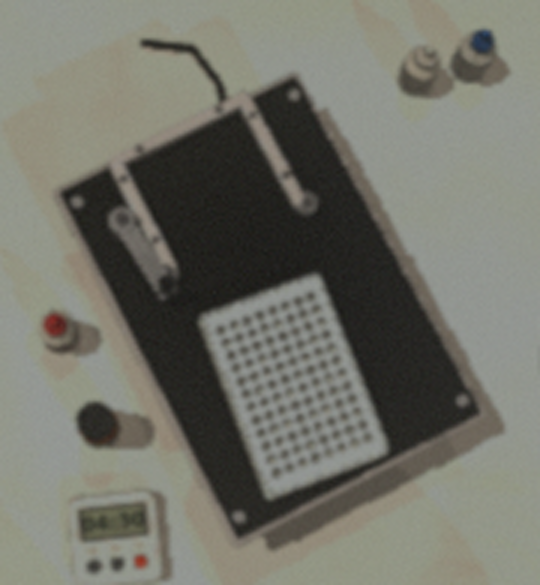

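The picture shows the shaker turned. Platform corners in the crop are about (60,190), (297,75), (478,410) and (237,540). The plate corners are about (198,318), (320,273), (388,452) and (268,498). The clip is nearly open, with its tab at about (167,287). Next I'll back-project these.

```bash
cat > h.py <<'E'
from cell import bot
import cv2,numpy as np
from scipy.spatial.transform import Rotation as R
def cam(name):
    k=bot.calibration(name)
    if name=="wrist":
        q=bot.read_tool_rot(); T=np.eye(4); T[:3,:3]=R.from_quat(np.roll(q,-1)).as_matrix(); T[:3,3]=bot.read_position()
        E=np.linalg.inv(T@k["hand_eye"])
    else: E=np.array(k["extrinsics"])
    return np.array(k["mtx"]),k["k1"],E
def back(c,px,z):
    K,k1,E=c
    p=np.atleast_2d(np.array(px,float)); z=np.broadcast_to(z,len(p))
    n=cv2.undistortPoints(p[:,None],K,np.array([k1,0,0,0]))[:,0]
    d=np.c_[n,np.ones(len(n))]@E[:3,:3]; o=-E[:3,:3].T@E[:3,3]
    return o+d*((z-o[2])/d[:,2])[:,None]
def proj(c,P):
    K,k1,E=c
    return cv2.projectPoints(np.atleast_2d(np.array(P,float)),cv2.Rodrigues(E[:3,:3])[0],E[:3,3],K,np.array([k1,0,0,0]))[0][:,0]
def rect(P):  # 2D rigid fit: P corners order rear-left, rear-right, front-right, front-left
    P=np.asarray(P)[:,:2]; c=P.mean(0); u=(P[0]+P[1]-P[2]-P[3]); 
    return c,np.arctan2(u[1],u[0]),np.linalg.norm(u)/2
E
python3 - <<'E'
from h import *
c=cam("top"); f=lambda a:np.array(a)/3+[225,110]
P=back(c,f([(60,190),(297,75),(478,410),(237,540)]),.075); print(P,rect(P))
Q=back(c,f([(198,318),(320,273),(388,452),(268,498)]),.0894); print(Q,rect(Q))
o,a,_=rect(P);q,b,_=rect(Q)
M=np.array([[np.cos(a),np.sin(a)],[-np.sin(a),np.cos(a)]])
print("plate in shaker",M@(q-o),b-a)
t=back(c,f([(167,287)]),.11)[0,:2]; print("tab",M@(t-o)); w=o+M.T@np.array([.02,0]);print(w)
for s in [(-.1,0),(.061,0)]: print(o+M.T@np.array(s))
E
```

```text
[[0.60398387 0.39730428 0.075     ]
 [0.68312318 0.23438161 0.075     ]
 [0.45023444 0.12289361 0.075     ]
 [0.36872364 0.28322073 0.075     ]] (array([0.52651628, 0.25945006]), np.float64(0.449012013842874), np.float64(0.2598297472756341))
[[0.51203167 0.30591284 0.0894    ]
 [0.54076205 0.22517203 0.0894    ]
 [0.42271302 0.1855965  0.0894    ]
 [0.39472964 0.26345714 0.0894    ]] (array([0.46755909, 0.24503463]), np.float64(0.33538103588844753), np.float64(0.12461866195503164))
plate in shaker [-0.05937053  0.01260536] -0.11363097795442645
tab [0.03087779 0.05870301]
[0.54453381 0.26813157]
[0.43642864 0.21604249]
[0.58146974 0.28592867]
```

```bash
cat >> h.py <<'E'
def quat(phi): # tool down, tool x axis at world angle phi
    return [0,np.cos(phi/2),np.sin(phi/2),0]
def S2W(o,a,s): return np.array(o)+np.array([[np.cos(a),-np.sin(a)],[np.sin(a),np.cos(a)]])@np.array(s)
def W2S(o,a,w): return (np.asarray(w)[...,:2]-o)@np.array([[np.cos(a),-np.sin(a)],[np.sin(a),np.cos(a)]])
E
python3 - <<'E'
from h import *
o=[.5265,.2594];a=.449
for s in [(-.14,0,.08),(-.01,0,.08),(0,0,.24)]:
  for d in [0,np.pi,np.pi/2,-np.pi/2]:
    j=bot.solve_ik([*S2W(o,a,s[:2]),s[2]],quat(a+d)); print(s,round(d,2),None if j is None else np.round(j,2))
bot.move_pose([*S2W(o,a,(0.0,0)),.24],quat(a+np.pi))
c=cam("wrist"); im=bot.camera("wrist"); cv2.imwrite("pics/w1.png",im[:,:,::-1]); np.savez("w1.npz",K=c[0],k1=c[1],E=c[2])
for t in ["microplate","hold_clip","clip_tab"]:
    print(t,[(np.round(d["bbox"]),round(d["confidence"],2)) for d in bot.search_frame("wrist",t)[:2]])
print(bot.read_clock(),bot.read_joint_positions())
E
```

```text
(-0.14, 0, 0.08) 0 [ 0.3   0.28 -0.63  0.66  0.    2.99]
(-0.14, 0, 0.08) 3.14 [ 0.3   0.28 -0.63  0.66  0.   -0.15]
(-0.14, 0, 0.08) 1.57 [ 0.3   0.28 -0.63  0.66  0.    1.42]
(-0.14, 0, 0.08) -1.57 [ 0.3   0.28 -0.63  0.66  0.   -1.72]
(-0.01, 0, 0.08) 0 [ 0.33  0.49 -0.29  0.79  0.    3.02]
(-0.01, 0, 0.08) 3.14 [ 0.33  0.49 -0.29  0.79  0.   -0.12]
(-0.01, 0, 0.08) 1.57 [ 0.33  0.49 -0.29  0.79  0.    1.45]
(-0.01, 0, 0.08) -1.57 [ 0.33  0.49 -0.29  0.79  0.   -1.69]
(0, 0, 0.24) 0 [ 0.33  0.38 -0.03  1.16  0.    3.02]
(0, 0, 0.24) 3.14 [ 0.33  0.38 -0.03  1.16  0.   -0.12]
(0, 0, 0.24) 1.57 [ 0.33  0.38 -0.03  1.16  0.    1.45]
(0, 0, 0.24) -1.57 [ 0.33  0.38 -0.03  1.16  0.   -1.69]
microplate [(array([242.,  42., 104., 151.]), 0.65)]
hold_clip [(array([330., 209.,  16.,  63.]), 0.8)]
clip_tab [(array([330., 210.,  18.,  64.]), 0.75), (array([372., 195.,  32.,  30.]), 0.22)]
2.4 [ 3.33544789e-01  3.76576983e-01 -3.10893664e-02  1.16322226e+00
  3.48284261e-05 -1.16757081e-01]
```

View pics/w1.png

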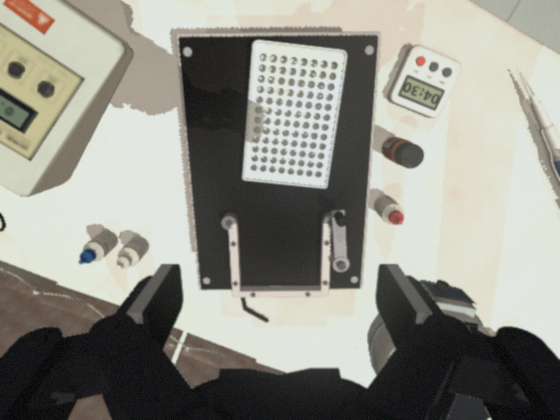

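The wrist view shows the whole platform with the front at the top. The plate is about (242-346, 40-188), the posts are about (229,221) and (329,217), and the clip pivot is about (342,265). I'll zoom in for exact edges.

Run:
```python
from h import *
im=cv2.imread("pics/w1.png"); z=np.load("w1.npz"); c=(z["K"],float(z["k1"]),z["E"])
g=cv2.cvtColor(im,cv2.COLOR_BGR2GRAY)
m=(g>110).astype(np.uint8); m[:, :172]=0
# plate: component within dark platform
n,l,st,ce=cv2.connectedComponentsWithStats(m,connectivity=4)
i=l[60,297]; 
for y,x in [(52,275),(120,258),(180,290)]: print(l[y,x],st[l[y,x]])
k=l[180,290]; cn=max(cv2.findContours((l==k).astype(np.uint8),0,1)[0],key=cv2.contourArea)
r=cv2.minAreaRect(cn); print(r); W=back(c,cv2.boxPoints(r),.0894); print(W)
cv2.imwrite("pics/w1c.png",cv2.resize(im[190:300,170:390],None,fx=3.6,fy=3.6,interpolation=cv2.INTER_CUBIC))
```

```text
2 [  242    39   106   150 12953]
2 [  242    39   106   150 12953]
2 [  242    39   106   150 12953]
((292.09124755859375, 114.37591552734375), (96.16963195800781, 142.24853515625), 6.581944942474365)
[[0.54309484 0.22110054 0.0894    ]
 [0.42211858 0.18359935 0.0894    ]
 [0.39386115 0.26221328 0.0894    ]
 [0.51240441 0.31023047 0.0894    ]]
```

View pics/w1c.png

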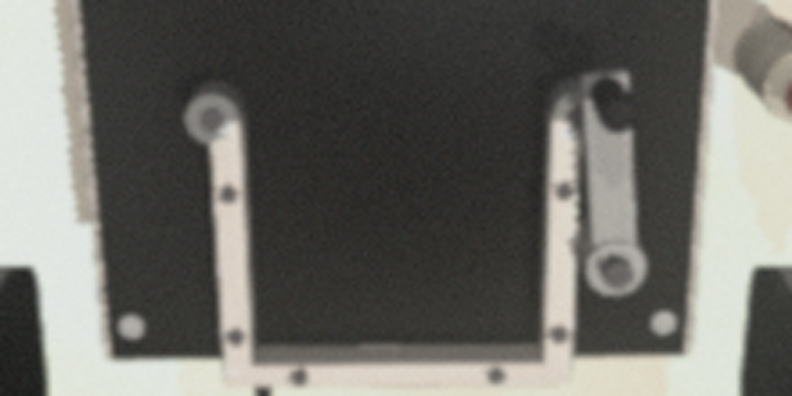

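Run:
```python
from h import *
from scipy.optimize import least_squares
z=np.load("w1.npz"); c=(z["K"],float(z["k1"]),z["E"])
f=lambda u,v:(u/3.6+170-.36,v/3.6+190-.36)
D=[((45,-52.25,87),f(211,118)),((125,-44.25,87),f(252,363)),((125,44.25,87),f(545,360)),((135,-95,75),f(108,357)),((135,95,75),f(688,352)),((-135,-95,75),(178.5,34)),((-135,95,75),(379.5,37)),((88,63,96),f(616,268))]
S=np.array([d[0] for d in D])/1e3; U=np.array([d[1] for d in D])
def res(p):
    w=np.array([[*S2W(p[:2],p[2],s[:2]),s[2]] for s in S]); return (proj(c,w)-U).ravel()
r=least_squares(res,[.5265,.2594,.449]); print(r.x,np.round(r.fun.reshape(-1,2),1))
o,a=r.x[:2],r.x[2]
W=np.array([[0.5431,0.2211],[.4221,.1836],[.3939,.2622],[.5124,.3102]])
s=W2S(o,a,W); print(np.round(s*1e3,1)); 
P=s.mean(0); e=(s[0]+s[3]-s[1]-s[2]); print("plate",P*1e3,np.arctan2(e[1],e[0]))
t=back(c,[f(613,103)],.116)[0]; print("tab",W2S(o,a,t[None])*1e3)
```

```text
[0.52597497 0.25991796 0.45204485] [[ 0.4  1. ]
 [-0.2  1.2]
 [-0.7  1.9]
 [-3.1  4.8]
 [ 2.6  5.9]
 [-4.7 -2.7]
 [ 5.7 -6.3]
 [-0.1  1. ]]
[[  -1.6  -42.4]
 [-126.8  -23.3]
 [-117.8   59.7]
 [   9.8   51.2]]
plate [-59.09710253  11.30669728] -0.10915316962174289
tab [[29.08783253 55.68367222]]
```

Run:
```python
from h import *
from scipy.optimize import least_squares
z=np.load("w1.npz"); c=(z["K"],float(z["k1"]),z["E"])
f=lambda u,v:(u/3.6+170-.36,v/3.6+190-.36)
D=[((45,-52.25,87),f(211,118)),((125,-44.25,87),f(252,363)),((125,44.25,87),f(545,360)),((135,-95,75),f(108,357)),((135,95,75),f(688,352)),((-135,-95,75),(178.5,34)),((-135,95,75),(379.5,37)),((88,63,96),f(616,268))]
S=np.array([d[0] for d in D])/1e3; U=np.array([d[1] for d in D])
def res(p):
    T=S.copy(); T[3:7,:2]-=np.sign(T[3:7,:2])*p[3]
    w=np.array([[*S2W(p[:2],p[2],s[:2]),s[2]] for s in T]); return (proj(c,w)-U).ravel()
r=least_squares(res,[.5265,.2594,.449,.004],x_scale=.01,loss="soft_l1"); print(r.x,np.round(res(r.x).reshape(-1,2),1))
o,a=r.x[:2],r.x[2]; np.save("shaker.npy",r.x[:3])
W=np.array([[0.5431,0.2211],[.4221,.1836],[.3939,.2622],[.5124,.3102]])
s=W2S(o,a,W); P=s.mean(0); e=(s[0]+s[3]-s[1]-s[2]); print("plate",np.round(s*1e3,1),P*1e3,np.arctan2(e[1],e[0]))
bot.set_gripper(.6)
phi=a+np.pi/2
bot.move_pose([*S2W(o,a,(-.058,.085)),.13],quat(phi))
bot.move_linear([*S2W(o,a,(-.058,.085)),.09],speed=.1)
print(bot.move_linear([*S2W(o,a,(-.058,.085)),.064],speed=.03,until_force=3),bot.read_position(),bot.read_ft_force())
z0=bot.read_position()[2]+.002
bot.move_linear([*S2W(o,a,(-.058,.085)),z0],speed=.05)
c=cam("wrist"); im=bot.camera("wrist"); cv2.imwrite("pics/w2.png",im[:,:,::-1])
print(bot.read_clock())
```

```text
[0.52450939 0.25912709 0.45353504 0.00449283] [[ 0.4 -0.5]
 [-0.1 -0. ]
 [-0.6  0.6]
 [ 0.5  0.2]
 [-0.9  1.1]
 [ 0.2  0.9]
 [ 0.1 -3. ]
 [ 0.1 -0.5]]
plate [[   0.   -42.3]
 [-125.1  -23. ]
 [-116.1   60. ]
 [  11.5   51.2]] [-57.41625937  11.46352553] -0.11064335488456356
False [0.43526431 0.31020533 0.06414166] [-0.62396682 -0.62252681  0.36125387]
6.2167
```

View pics/w2.png

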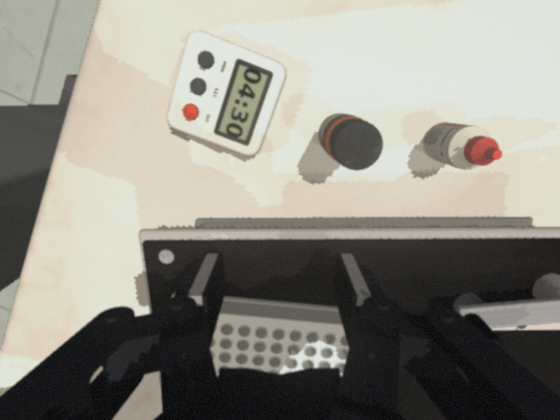

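The picture shows both fingers outside the plate's left side (plate edge about row 300), clear of the bottles. I'll push sideways to centre and square the plate, then look again.

```bash
cat >> h.py <<'E'
def plate_look(tag,h=.24,s=(0,0)):
    o,a=np.split(np.load("shaker.npy"),[2]); a=a[0]
    bot.move_pose([*S2W(o,a,s),h],quat(a+np.pi))
    c=cam("wrist"); im=bot.camera("wrist"); cv2.imwrite(f"pics/{tag}.png",im[:,:,::-1])
    g=cv2.cvtColor(im,cv2.COLOR_RGB2GRAY); m=(g>110).astype(np.uint8); m[:,:172]=0
    n,l,st,ce=cv2.connectedComponentsWithStats(m,connectivity=4)
    u,v=proj(c,[[*S2W(o,a,(-.05,0)),.0894]])[0].astype(int)
    w=l[v-15:v+15,u-15:u+15]; k=np.bincount(w[w>0]).argmax()
    cn=max(cv2.findContours((l==k).astype(np.uint8),0,1)[0],key=cv2.contourArea)
    r=cv2.minAreaRect(cn); W=back(c,cv2.boxPoints(r),.0894); s=W2S(o,a,W)
    # plate pose: order along long axis
    e=s[0]-s[1] if np.linalg.norm(s[0]-s[1])>np.linalg.norm(s[1]-s[2]) else s[1]-s[2]
    e2=s[3]-s[2] if np.linalg.norm(s[0]-s[1])>np.linalg.norm(s[1]-s[2]) else s[0]-s[3]
    e=e+e2; e=e*np.sign(e[0])
    print(tag,"plate",np.round(s.mean(0)*1e3,1),"yaw",np.round(np.arctan2(e[1],e[0]),3),"size",r[1],"corners",np.round(s*1e3,1).tolist(),"t",bot.read_clock())
    return c,im
E
python3 - <<'E'
from h import *
x=np.load("shaker.npy"); o,a=x[:2],x[2]; z=.0665
L=lambda s,z,v:bot.move_linear([*S2W(o,a,s),z],speed=v)
L((-.058,.054),z,.04); print(bot.read_ft_force())
L((-.058,.072),z,.1); L((-.058,.072),.13,.15)
plate_look("w3")
E
```

```text
[0.14159895 0.38942952 0.70483277]
w3 plate [-57.5  11.5] yaw -0.109 size (96.33560180664062, 142.02052307128906) corners [[0.0, -42.2], [-125.2, -23.2], [-116.3, 60.1], [11.4, 51.5]] t 9.6
```

View pics/w3.png

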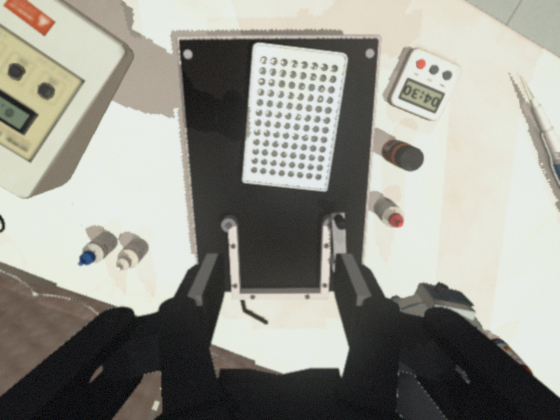

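Run:
```python
from h import *
k=bot.calibration("wrist"); T=np.linalg.inv(k["hand_eye"]); c=(np.array(k["mtx"]),k["k1"],T)
for zz in (0,-.01,-.02,-.03):
  print(zz,np.round(proj(c,[[x,y,zz] for x in(.011,-.011) for y in (-.026,.026,-.04,.04)])).tolist())
x=np.load("shaker.npy"); o,a=x[:2],x[2]
# plate left edge as seen in w2
Tw=np.eye(4);Tw[:3,:3]=R.from_quat(np.roll(quat(a+np.pi/2),-1)).as_matrix();Tw[:3,3]=[*S2W(o,a,(-.058,.085)),.0662]
c2=(c[0],c[1],np.linalg.inv(Tw@k["hand_eye"]))
print(proj(c2,[[*S2W(o,a,s[:2]),s[2]] for s in [(-.1163,.06,.0894),(.0114,.0513,.0894),(-.1305,.0905,.075)]]))
print(bot.read_gripper_width(),bot.read_position(),bot.read_ft_force())
```

```text
0 [[232.0, 227.0], [329.0, 227.0], [206.0, 227.0], [355.0, 227.0], [233.0, 264.0], [327.0, 264.0], [208.0, 264.0], [352.0, 264.0]]
-0.01 [[229.0, 235.0], [331.0, 235.0], [201.0, 235.0], [359.0, 235.0], [231.0, 273.0], [329.0, 273.0], [204.0, 273.0], [356.0, 273.0]]
-0.02 [[226.0, 243.0], [334.0, 243.0], [197.0, 243.0], [364.0, 243.0], [228.0, 283.0], [332.0, 283.0], [200.0, 283.0], [360.0, 283.0]]
-0.03 [[223.0, 252.0], [338.0, 252.0], [192.0, 252.0], [369.0, 252.0], [225.0, 294.0], [335.0, 294.0], [195.0, 294.0], [365.0, 294.0]]
[[164.46856467 310.86175862]
 [415.66184352 325.54511552]
 [140.08482196 243.4844809 ]]
0.6002859185615621 [0.52400865 0.25910054 0.23925026] [-0.04467807  0.37650904 -0.90904251]
```

Run:
```python
import cv2
a=cv2.imread("pics/w2.png")[210:420,120:440]
cv2.imwrite("pics/w2c.png",cv2.resize(cv2.convertScaleAbs(a,alpha=1.5,beta=20),None,fx=2.4,fy=2.4,interpolation=cv2.INTER_CUBIC))
```

```text
(no output)
```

View pics/w2c.png

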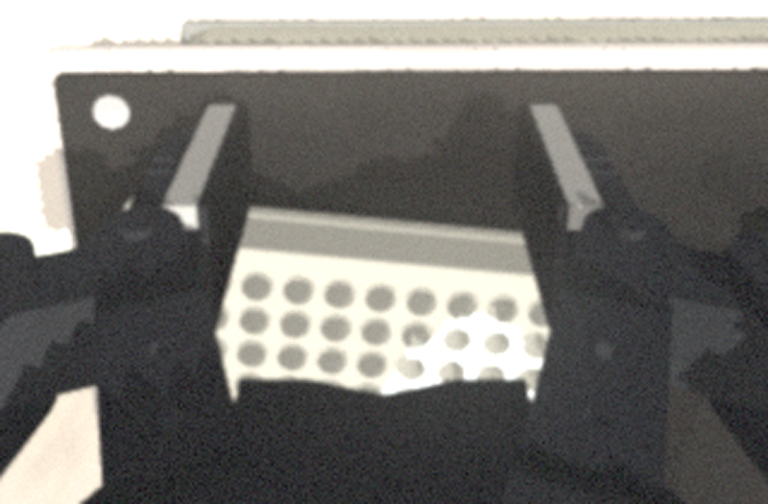

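The side push left the plate unmoved: the tips at this opening sit about 30 mm behind the TCP, so they passed above it. I'll find the platform by touch and redo the push.

Run:
```python
from h import *
x=np.load("shaker.npy"); o,a=x[:2],x[2]
L=lambda s,z,v,**k:bot.move_linear([*S2W(o,a,s),z],speed=v,**k)
bot.move_pose([*S2W(o,a,(-.058,.082)),.09],quat(a+np.pi/2))
L((-.058,.082),.068,.1)
hit=L((-.058,.082),.040,.02,until_force=3); z0=bot.read_position()[2]; print(hit,z0,bot.read_ft_force())
if hit:
    z=z0+.003; L((-.058,.082),z,.05)
    L((-.058,.054),z,.04); print(bot.read_ft_force())
    L((-.058,.072),z,.1); L((-.058,.072),.12,.15)
    plate_look("w4")
```

```text
True 0.04639045717564636 [ 0.07785819 -1.10950925  6.2235826 ]
[0.28197537 0.22741912 0.14682952]
w4 plate [-52.7  -1.5] yaw -0.001 size (95.99998474121094, 138.99996948242188) corners [[10.2, -48.7], [-115.6, -43.3], [-115.6, 40.5], [10.2, 45.7]] t 16.0917
```

```bash
cat >> h.py <<'E'
def edges(c,im,xs,z,inner):
    x=np.load("shaker.npy"); o,a=x[:2],x[2]; g=cv2.GaussianBlur(cv2.cvtColor(im,cv2.COLOR_RGB2GRAY),(3,3),0).astype(np.float32)
    ys=np.arange(-.07,.07,.0002); out=[]
    for X in xs:
        p=proj(c,[[*S2W(o,a,(X,y)),z] for y in ys]).astype(np.float32)
        v=cv2.remap(g,p[None,:,0],p[None,:,1],cv2.INTER_LINEAR)[0]
        b=(v<105) if inner else (v>105)
        i0=len(ys)//2
        if inner: lo=hi=i0
        else: lo,hi=np.where(b)[0][[0,-1]]; out.append((X*1e3,ys[lo]*1e3,ys[hi]*1e3)); continue
        while lo>0 and b[lo]: lo-=1
        while hi<len(ys)-1 and b[hi]: hi+=1
        out.append((X*1e3,ys[lo]*1e3,ys[hi]*1e3))
    out=np.round(out,1); print("inner" if inner else "plate",out.tolist(),"mid",np.round(out[:,1:].mean(1),1).tolist())
E
python3 - <<'E'
from h import *
c=cam("wrist"); im=cv2.imread("pics/w4.png")[:,:,::-1].copy()
edges(c,im,[-.1,-.08,-.06,-.04,-.02,0],.0894,False)
edges(c,im,[.06,.07,.08,.09,.1,.11],.087,True)
E
```

```text
plate [[-100.0, -43.8, 41.2], [-80.0, -43.2, 41.2], [-60.0, -43.2, 41.2], [-40.0, -43.2, 41.2], [-20.0, -43.8, 41.2], [0.0, -44.0, 41.0]] mid [-1.3, -1.0, -1.0, -1.0, -1.3, -1.5]
inner [[60.0, -43.4, 43.2], [70.0, -43.4, 43.4], [80.0, -43.2, 43.2], [90.0, -43.0, 43.2], [100.0, -43.2, 43.4], [110.0, -43.0, 43.4]] mid [-0.1, 0.0, 0.0, 0.1, 0.1, 0.2]
```

Run:
```python
import cv2
a=cv2.imread("pics/w4.png")[25:305,165:395]
cv2.imwrite("pics/w4c.png",cv2.resize(a,None,fx=2.1,fy=2.1,interpolation=cv2.INTER_CUBIC))
```

```text
(no output)
```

View pics/w4c.png

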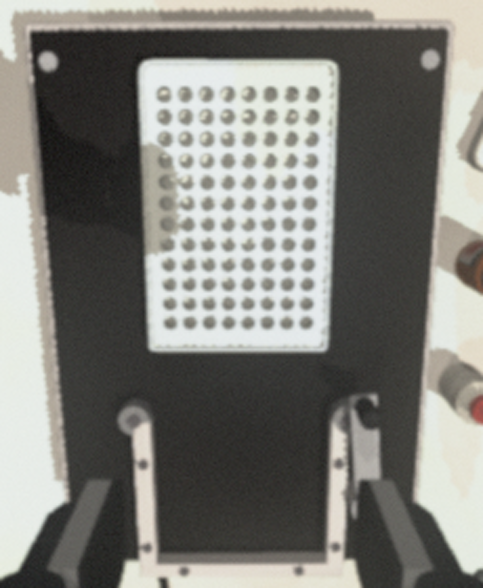

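The picture shows the plate square, about 1.2 mm right of the gap's centreline, within the fit. Now the front push.

Run:
```python
from h import *
x=np.load("shaker.npy"); o,a=x[:2],x[2]; z=.0494
L=lambda s,z,v,**k:bot.move_linear([*S2W(o,a,s),z],speed=v,**k)
bot.move_pose([*S2W(o,a,(-.139,-.001)),.12],quat(a+np.pi))
L((-.139,-.001),z,.12)
print(L((-.110,0),z,.05,until_force=12),L((-.03,0.0004),z,.05,until_force=12))
h=L((-.009,0.0004),z,.02,until_force=10)
p=bot.read_position(); print(h,W2S(o,a,p[None])*1e3,bot.read_ft_force())
c=cam("wrist"); im=bot.camera("wrist"); cv2.imwrite("pics/w5.png",im[:,:,::-1]); print(bot.read_clock())
```

```text
False False
True [[-13.13761963   0.43077883]] [-0.1264691   0.36839724 -0.62608415]
21.05
```

Run:
```python
from h import *
x=np.load("shaker.npy"); o,a=x[:2],x[2]; z=.0494
L=lambda s,z,v,**k:bot.move_linear([*S2W(o,a,s),z],speed=v,**k)
L((-.035,0),z,.1); L((-.035,0),.13,.2)
bot.set_gripper(0)
c,im=plate_look("w6")
print("tab",[(np.round(d["bbox"]),round(d["confidence"],2)) for d in bot.search_frame("wrist","clip_tab")[:2]])
cv2.imwrite("pics/w6c.png",cv2.resize(im[110:320,165:395,::-1],None,fx=2.8,fy=2.8,interpolation=cv2.INTER_CUBIC))
np.savez("w6.npz",E=c[2])
edges(c,im,[0.005,.02,.03],.0894,False)
```

```text
Traceback (most recent call last):
  File "h.py", line 34, in plate_look
    w=l[v-15:v+15,u-15:u+15]; k=np.bincount(w[w>0]).argmax()
                                ~~~~~~~~~~~~~~~~~~~~~~~~~~^^
ValueError: attempt to get argmax of an empty sequence
```

Run:
```python
from h import *
im=cv2.imread("pics/w6.png"); c=cam("wrist"); x=np.load("shaker.npy"); o,a=x[:2],x[2]
print("tab",[(np.round(d["bbox"]),round(d["confidence"],2)) for d in bot.search_frame("wrist","clip_tab")[:2]],bot.read_clock())
g=cv2.cvtColor(im,cv2.COLOR_BGR2GRAY)
for y in (-.03,0,.03):
    xs=np.arange(-.04,.04,.0005); p=proj(c,[[*S2W(o,a,(X,y)),.0894] for X in xs]).astype(np.float32)
    v=cv2.remap(g,p[None,:,0],p[None,:,1],1)[0]; print(y,"front edge x",xs[np.argmax(v>105)]*1e3)
for th in (0,.1,.2,.3): print(th,proj(c,[[*S2W(o,a,(.088-.054*np.cos(th),.063-.054*np.sin(th))),.116]]))
cv2.imwrite("pics/w6c.png",cv2.resize(im[110:320,165:395],None,fx=2.8,fy=2.8,interpolation=cv2.INTER_CUBIC))
```

```text
tab [] 23.125
-0.03 front edge x -6.999999999999972
0 front edge x -6.999999999999972
0.03 front edge x -6.999999999999972
0 [[347.47465481 224.30529168]]
0.1 [[341.660556   224.57517659]]
0.2 [[335.87694625 225.38437895]]
0.3 [[330.19047071 226.72237865]]
```

View pics/w6c.png

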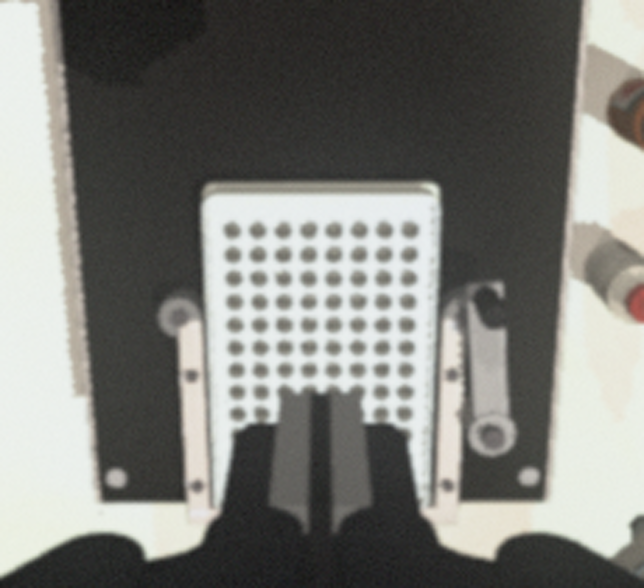

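The plate is home and square between the rails (front edge consistent with x ≈ -3 mm). The tab is at about pixel (340,218), so the clip angle is about 0.1. Next I'll find the shut-finger tip height by touch, then swing the clip.

Run:
```python
from h import *
x=np.load("shaker.npy"); o,a=x[:2],x[2]
L=lambda s,z,v,**k:bot.move_linear([*S2W(o,a,s),z],speed=v,**k)
s0=(-.02,.078)
bot.move_pose([*S2W(o,a,s0),.11],quat(a+np.pi/2))
hit=L(s0,.045,.03,until_force=3); z0=bot.read_position()[2]; print(hit,z0)
z=z0+.030   # tip 30 mm above platform: 9 mm up the 20 mm pin
L(s0,z+.02,.15)
def tcp(th,back=.016):
    d=np.array([np.sin(th),-np.cos(th)])
    return np.array([.088-.054*np.cos(th),.063-.054*np.sin(th)])-back*d
L(tcp(.0,.030),z+.02,.15); L(tcp(.0,.030),z,.1)
for th in np.arange(.15,1.50,.15):
    if bot.move_linear([*S2W(o,a,tcp(th)),z],speed=.05,rotation=quat(a+np.pi/2+th),until_force=8): print("stop",th,bot.read_ft_force()); break
p=W2S(o,a,bot.read_position()[None])*1e3
print(p,bot.read_ft_force(),bot.read_clock())
cv2.imwrite("pics/w7.png",bot.camera("wrist")[:,:,::-1])
```

```text
True 0.04969423921996849
[[68.06402943 10.43122434]] [-0.15727063 -0.11222327  0.33055898] 31.2417
```

View pics/w7.png

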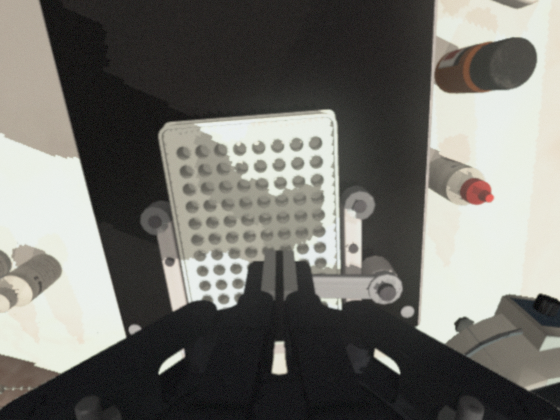

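The clip follows the finger and now lies almost across the plate. I'll finish against its stop, retract and check.

Run:
```python
from h import *
x=np.load("shaker.npy"); o,a=x[:2],x[2]; z=bot.read_position()[2]
def tcp(th,back=.016):
    d=np.array([np.sin(th),-np.cos(th)])
    return np.array([.088-.054*np.cos(th),.063-.054*np.sin(th)])-back*d
for s in [tcp(1.57),tcp(1.57,.010)]:
    h=bot.move_linear([*S2W(o,a,s),z],speed=.02,rotation=quat(a+np.pi),until_force=6)
    print(h,W2S(o,a,bot.read_position()[None])*1e3,bot.read_ft_force())
    if h: break
p=tcp(1.57,.026); bot.move_linear([*S2W(o,a,p),z],speed=.1); bot.move_linear([*S2W(o,a,p),z+.1],speed=.2)
bot.move_pose([*S2W(o,a,(-.03,0)),.25],quat(a+np.pi))
c=cam("wrist"); im=bot.camera("wrist"); print(bot.read_clock())
print("expect",proj(c,[[*S2W(o,a,(.088,.009)),.116],[*S2W(o,a,(.088,.063)),.096]]))
t=bot.camera("top")[110:305,225:405]
A=cv2.resize(im[60:330,165:395],(511,600)); B=cv2.resize(t,(280,303)); out=np.zeros((600,791,3),np.uint8); out[:,:511]=A; out[:303,511:]=B
cv2.imwrite("pics/w8.png",out[:,:,::-1])
```

```text
False [[71.78466736  9.18327718]] [-0.63894807 -0.39667269 -0.87629124]
True [[73.21104702  9.07815717]] [-0.270309   -0.32359515  0.76675595]
33.4083
expect [[288.42066262 296.80355066]
 [337.48720036 286.42621271]]
```

View pics/w8.png

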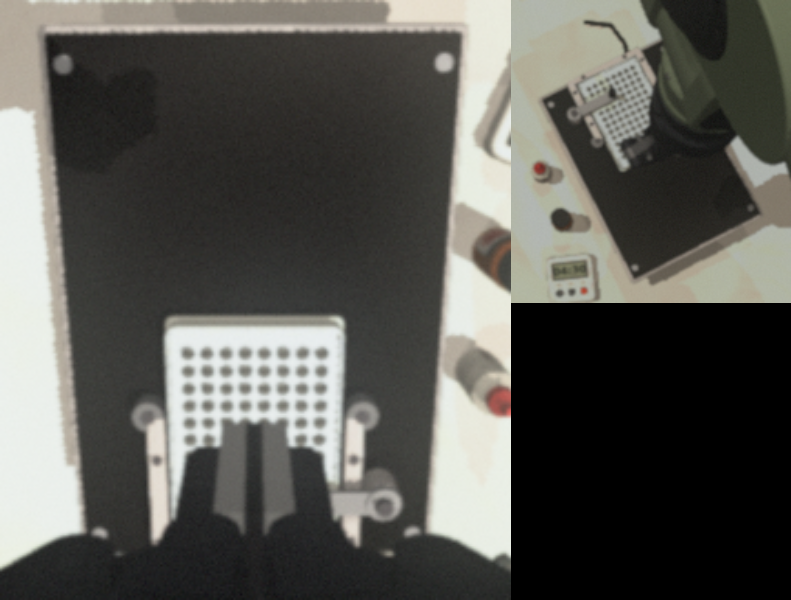

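The clip stopped with a force rise at the expected stop position and lies across the plate. Before handing in, I'll check numerically for a dark gap at the rear stop.

Run:
```python
from h import *
x=np.load("shaker.npy"); o,a=x[:2],x[2]
bot.move_pose([*S2W(o,a,(-.13,0)),.27],quat(a+np.pi))
for cn in ("wrist","top"):
    c=cam(cn); g=cv2.cvtColor(bot.camera(cn),cv2.COLOR_RGB2GRAY)
    for y in (-.035,-.02,.03):
        f=lambda xs,z:cv2.remap(g,*[p[None] for p in proj(c,[[*S2W(o,a,(X,y)),z] for X in xs]).astype(np.float32).T],1)[0]
        print(cn,y,"rear 112..138:",f(np.arange(.112,.139,.002),.0885).tolist(),"front -12..4:",f(np.arange(-.012,.005,.001),.0894).tolist())
```

```text
wrist -0.035 rear 112..138: [19, 22, 22, 19, 22, 22, 17, 22, 24, 19, 21, 19, 19, 22] front -12..4: [27, 28, 26, 27, 29, 29, 27, 27, 27, 27, 24, 25, 24, 25, 28, 28, 26]
wrist -0.02 rear 112..138: [13, 14, 15, 15, 11, 15, 12, 16, 18, 14, 19, 16, 21, 18] front -12..4: [63, 65, 66, 70, 72, 71, 69, 71, 72, 72, 72, 74, 76, 77, 78, 78, 77]
wrist 0.03 rear 112..138: [19, 21, 19, 20, 21, 19, 20, 19, 22, 18, 19, 22, 18, 14] front -12..4: [26, 25, 23, 26, 26, 26, 31, 23, 24, 27, 25, 22, 19, 19, 25, 23, 25]
top -0.035 rear 112..138: [149, 147, 160, 173, 178, 173, 157, 143, 153, 161, 154, 131, 95, 77] front -12..4: [39, 39, 40, 38, 38, 37, 37, 44, 54, 70, 92, 115, 134, 153, 162, 169, 174]
top -0.02 rear 112..138: [136, 140, 156, 173, 178, 173, 157, 154, 160, 165, 167, 167, 169, 173] front -12..4: [37, 37, 37, 38, 37, 36, 36, 38, 50, 66, 86, 109, 132, 150, 166, 172, 175]
top 0.03 rear 112..138: [120, 119, 148, 168, 176, 174, 154, 127, 110, 100, 107, 138, 164, 172] front -12..4: [38, 41, 40, 39, 38, 38, 38, 42, 48, 67, 88, 111, 133, 151, 163, 171, 175]
```

```bash
python3 -c "
from cell import bot
print(bot.close_job(),bot.read_clock())"
```

```text
the job is handed in; nothing more can be done
the job is handed in; nothing more can be done
```

The plate is home against the rear stop and the clip lies fully across it at its stop. The job is handed in after about 35 s on the robot clock. The bottles and timer looked untouched, and my first sideways push passed above the plate and had to be redone.

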